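Square up a gingerbread tower in the corner of a gluing board

ROBOT

A 6-joint arm with a two-finger parallel gripper is mounted at the origin on the work surface. World frame = base frame: x ahead of the robot, y to its left, z up, the work surface at z = 0. Lengths are in mm, angles in rad, forces in N, time in s.
With the tool pointing down it reaches from about 350 to 950 mm from the base axis. Payload 17.4 kg.
Tool frame: the origin (TCP) lies midway between the tips of the shut fingers; the grasp point (between the pads) lies 19 mm behind it; z points along the fingers, y is the line along which they close (so a half turn about z gives the same grasp; the last joint's range is limited). The gripper opens to 93 mm and grips with 3 to 60 N. Pads are 15 mm wide; open, the fingers measure 128 mm over their backs; the gripper's body (75 mm by 188 mm) begins 65 mm behind the grasp point.
Start: joints at [-1.173, 0.116, 1.442, -0, 1.584, -0.038], TCP at [284.933, -611.919, 218.646] pointing down, gripper open.
Joint ranges: [-2.83, 2.83], [-0.83, 2.19], [0.07, 2.5], [-1.14, 4.28], [0.01, 3], [-2.97, 2.97]. Speed limits (rad/s): [1.89, 1.89, 2.22, 3.14, 3.14, 3.14].

INTERFACE

Orientations are given as [roll, pitch, yaw] about the fixed x, y, z axes, in that order (R = Rz(yaw) Ry(pitch) Rx(roll)).
In Python, from bench import arm, get_image gives the robot as it stands. The module is installed in compiled form; this text tells all that it offers.
- The arm moves only by the shell command python3 -m crank 'ROWS' [FORCE]. ROWS is JSON, a list of rows, each a list of 7 numbers: the shift along the tool's x, y, z as a fraction of full scale, then the turn, a rotation vector about the tool's x, y, z as a fraction of full scale, then the opening, from -1 (shut) to 1 (fully open). A call has 1 to 5 rows; each row is the pose to reach, as a shift and turn from the pose commanded when the call began, along the tool's axes at that moment; what a row does not reach only later rows make up. Full scale, the value 1, is 15 cm for a shift and 120 degrees for a turn. A row lasts 1/10 s, in which the tool goes at most 50 mm and 8.59 degrees, less where a joint would pass 70% of its speed; a pose out of reach is approached as far as the arm can. A call with a number of a shift or a turn outside -1 to 1 is refused whole. A call with a gripper value outside its range is refused whole. The fingers move at their own pace and stop on an object; FORCE is the grip in N (left out, the last holds). Time passes only in rows, so rows that repeat a pose let the fingers close. It gives the time, the measured TCP pose, the force, the opening and the grip force at its end, in the units of the state.
- arm.get_state(): the state, without advancing time (a new reading comes with each control period).
- get_image(name): name is "scene" or "top" or "wrist"; returns a dict with "color" (400x640x3 uint8, red, green, blue), "camera_matrix" (3x3 intrinsics, pixels), "rvec" (rotation vector, rad) and "tvec" (3), from world to camera coordinates, as OpenCV has them. Camera axes: x right, y down, z forward; pixel columns grow to the right and rows downward; lengths in mm; the calibration is good to about 2 mm. A picture is of the moment at which its call begins. There is no depth.
- arm.job_done(): hands the job in; it is judged then, once.
The state is a dict: "time": time; "joint_pos": joint angles; "qd": joint speeds; "effort": joint torques, N m; "position": TCP position; "tool_rot": TCP orientation; "wrist_force": force on the tool from outside, world axes, zero at the start; "ft_torque": the same for the moment, N m; "finger_gap": finger opening in mm; "finger_force": force on a finger pad.
Only numpy, scipy, OpenCV 4.12 (cv2) and the standard library are available. Lean on these libraries where they do the work, as an engineer would, in place of code of your own. Each camera call takes 0.05 s, during which the arm holds its last target. There are 200 camera calls.

TASK

Push the gingerbread tower along the plywood board into the corner of the blue strips, so that its bottom tier sits flush against both the long far strip and the short strip at the left end, and leave it there. Push only on the walls of its bottom tier, not too hard: do not pick it up or tip it, do not touch its freshly iced upper tier, and do not disturb the other things on the board and table.

Things in the scene. Friction and masses are not known exactly. Their poses are not given: they have to be found in the camera images.
- jig: Plywood board fixed to the table, 320 (x) x 380 (y) x 12 mm, turned up to 0.2 rad. Origin: centre of its underside; x points away from the robot, y left, z up. Two fixed blue strips, 20 mm thick, rise 25 mm above its top: the long far one along y (-180 to 180 mm), inner face at x = 130 mm; the short left one along x (-40 to 130 mm), inner face at y = 155 mm.
- corner (a point): Inside corner where the inner faces of the two blue strips meet, on the board's top (12 mm above the table); axes as the board's.
- tower: Brown gingerbread tower, white icing lines, 0.3 to 0.5 kg, loose; slides at 2 to 7 N. Bottom tier: solid block 110 (x) x 130 (y) x 50 mm high; upper tier fixed on top, total height 85 mm. Origin: centre of its underside; x points to its far wall (goes to the long strip), y to its left wall (goes to the short strip). Starts within 0.4 rad of square, over 50 mm from both strips.
- tower_corner (a point): Far left bottom corner of the tower, at x = 55, y = 65, z = 0 mm in its frame; it belongs at the inside corner of the strips.
- upper: Upper tier of the tower, fixed to it and centred on top of the bottom tier: 58 x 74 x 35 mm high, starting 50 mm above the tower's underside; not to be touched. Origin: centre of its underside.
- chimney: Loose gingerbread chimney, square block 36 x 36 x 49 mm, standing on the near left part of the board. Origin: centre of its underside. Leave alone.
- tape: Roll of tan tape lying flat on the table, 92 mm across, 24 mm high. Origin: centre of its underside. Leave alone.
- mug: Blue mug, 76 mm across and 85 mm high, with a handle towards its y. Origin: centre of its underside. Leave alone.
- jar: Amber jar with a red cap, 60 mm across, 85 mm high. Origin: centre of its underside. Leave alone.
- knife: Palette knife (spatula), 240 mm long, lying on the table along its x. Origin: underside, about mid-length. Leave alone.
- tub: Empty clear plastic tub, 100 (x) x 140 (y) x 50 mm high. Origin: centre of its underside. Leave alone.
- tree: Flat gingerbread tree lying on the table, about 100 x 75 x 12 mm; its x points to the tree's top. Origin: underside at the foot of the trunk. Leave alone.

How it is judged (in metres and radians):
At the end, for the whole second after the job is handed in: The tower stands still and upright on the board, its far left bottom corner within 6 mm of the strips' inside corner and its walls parallel to the strips within 0.045 rad (2.6 degrees), released (horizontal distance between tower_corner and corner below 0.006 m and angle between the x axis of tower and the x axis of jig, either way round below 0.045 rad and x of tower in the frame of jig above 0.06 m and y of tower in the frame of jig above 0.075 m and z of tower in the frame of jig between 0.008 and 0.016 m and angle between tower's own z axis and vertical below 0.05 rad and linear speed of tower below 0.01 m/s); the robot touches nothing.
It fails at once if the tower is lifted off the board (more than 8 mm) (z of tower in the frame of jig above 0.02 m).
It fails at once if the tower is tipped (more than 0.15 rad) (angle between tower's own z axis and vertical above 0.15 rad).
It fails at once if the robot touches the freshly iced upper tier (contact force between any of the fingers, the arm and upper above 0.3 N).
It fails at once if the tower is pushed too hard (over 40 N) (contact force between the fingers and tower above 40 N).
It fails at once if another thing on the board or table is disturbed (moved over 15 mm) (distance of any of chimney, tape, mug, jar, knife, tub, tree from where it was at the start of the episode above 0.015 m).
It also fails if it takes over 51 s, if anything falls off the work surface, if the arm or the gripper's body presses on something with over 40 N, if the wrist force passes 120 N, or if a joint passes its speed limit or range.

## Working session

There is one attempt and no reset: what is moved stays moved. The work goes in short steps, Python scripts to look and compute and a shell command to move; the robot and the scene stay as the last step left them, time stands still between calls to the robot, and variables do not carry over. Pictures are saved under pics/ and viewed, at most 10 in all, crops included, and the job is handed in when it is done.

```bash
mkdir -p pics
python3 - <<'E'
from bench import arm, get_image
import cv2,pickle
for n in ("top","scene"):
    d=get_image(n); pickle.dump(d,open(n+"0.pkl","wb")); cv2.imwrite(f"pics/{n}0.png",d["color"][:,:,::-1])
print(arm.get_state())
E
```

```text
{'time': 0.1, 'joint_pos': array([-1.17278477e+00,  1.16469322e-01,  1.44221670e+00,  9.06925167e-06,
        1.58400527e+00, -3.77802099e-02]), 'qd': array([ 0.00053658, -0.00137128, -0.00225696,  0.00120634, -0.00048309,
        0.00036457]), 'effort': array([ 9.72737762e-04, -7.22893238e+01, -6.23865294e+01,  7.81393284e-02,
        2.27958430e-02, -7.31602222e-05]), 'position': array([ 284.86946816, -611.73370121,  217.94657288]), 'tool_rot': array([-3.14049514e+00, -5.05590005e-05,  4.35791857e-01]), 'wrist_force': array([-0.07863523,  0.734057  ,  0.38887071]), 'ft_torque': array([ 0.00704843, -0.01259777,  0.0196551 ]), 'finger_force': 0.0, 'finger_gap': 93.11556112941541}
```

View pics/top0.png

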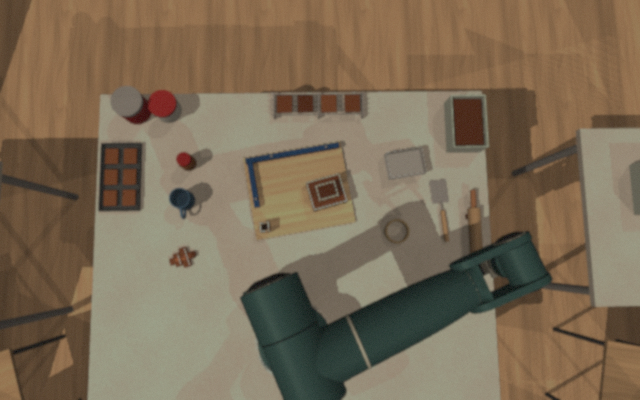

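View pics/scene0.png

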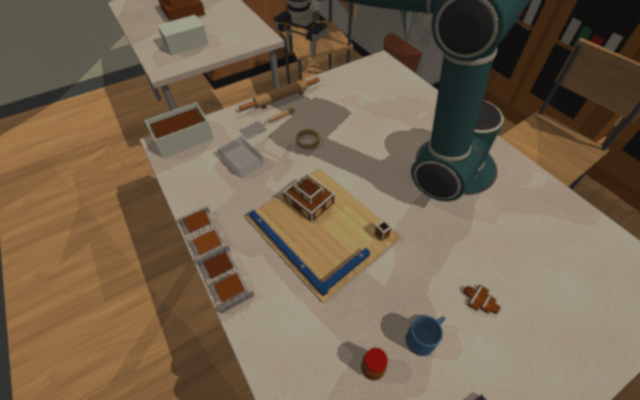

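The top view shows the board at about (245–355, 143–240), with the tower near (327, 190), the chimney at (266, 226) and the strip corner near (248, 160). Next I'll enlarge both views.

Run:
```python
import cv2
a=cv2.imread("pics/top0.png")[135:245,237:367]; cv2.imwrite("pics/top0c.png",cv2.resize(a,None,fx=5,fy=5,interpolation=cv2.INTER_CUBIC))
a=cv2.imread("pics/scene0.png")[165:300,240:405]; cv2.imwrite("pics/scene0c.png",cv2.resize(a,None,fx=4,fy=4,interpolation=cv2.INTER_CUBIC))
```

```text
(no output)
```

View pics/top0c.png

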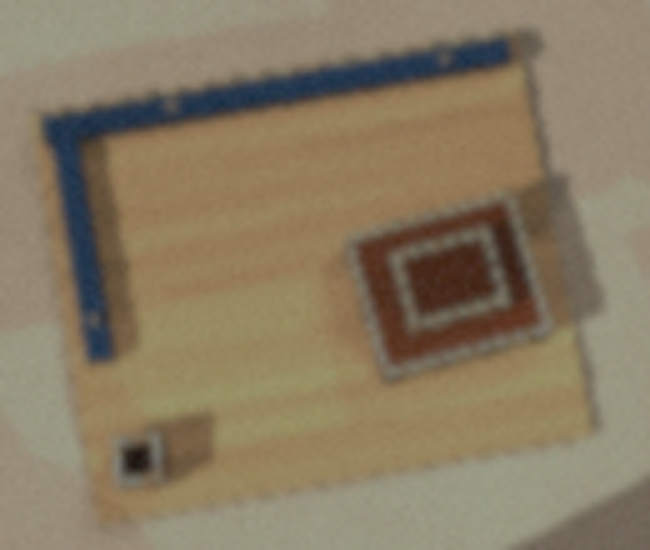

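View pics/scene0c.png

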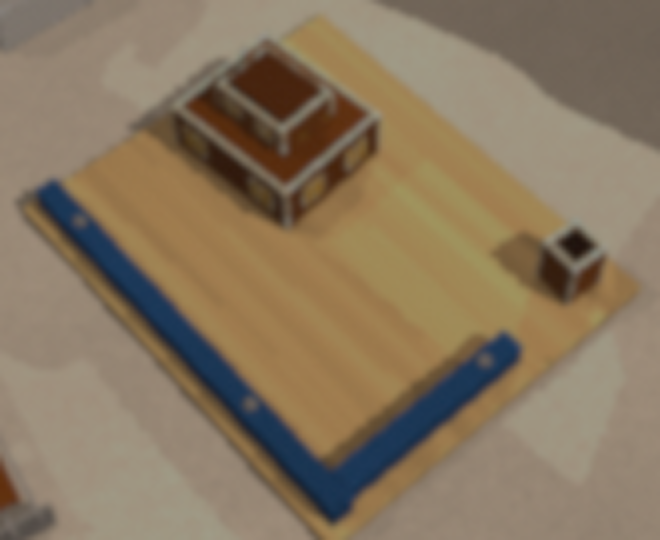

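```bash
cat > fit.py <<'E'
import numpy as np,cv2,pickle
from scipy.optimize import least_squares
def proj(d,P): return cv2.projectPoints(np.asarray(P,float),d["rvec"],d["tvec"],d["camera_matrix"],None)[0][:,0]
def place(p,L):
    L=np.asarray(L,float); c,s=np.cos(p[2]),np.sin(p[2])
    return np.c_[p[0]+c*L[:,0]-s*L[:,1],p[1]+s*L[:,0]+c*L[:,1],L[:,2]]
def full(uv,off,f): return (np.asarray(uv,float)+.5)/f-.5+off
def fit(obs,x0):  # obs: list of (cam, local pts, pixels)
    r=lambda p:np.concatenate([(proj(d,place(p,L))-uv).ravel() for d,L,uv in obs])
    s=least_squares(r,x0,loss="soft_l1"); return s.x,r(s.x).reshape(-1,2)
def tojig(j,q):
    c,s=np.cos(j[2]),np.sin(j[2]); return np.array([[c,s],[-s,c]])@(np.asarray(q)[:2]-j[:2])
E
python3 - <<'E'
from fit import *
T=pickle.load(open("top0.pkl","rb"));S=pickle.load(open("scene0.pkl","rb"))
ft=lambda uv:full(uv,[237,135],5); fs=lambda uv:full(uv,[240,165],4)
j,r=fit([(T,[[-160,190,12],[-160,-190,12],[150,180,37],[150,-180,37],[-40,175,37],[-40,155,37],[130,155,37]],ft([[100,522],[597,430],[42,120],[508,40],[88,360],[112,357],[80,140]])),
 (S,[[-160,-190,12],[-160,190,12],[160,-190,12],[160,190,12],[-40,155,37],[-40,175,37],[130,155,37]],fs([[320,15],[637,288],[22,203],[335,540],[505,335],[520,350],[330,470]]))],[600,0,0.1])
print("jig",j,"\n",r.round(1).tolist())
w=[[55,65,62],[55,-65,62],[-55,-65,62],[-55,65,62]]
oT=(T,w,ft([[350,242],[513,197],[552,330],[388,380]]));oS=(S,[[55,65,62],[-55,65,62],[55,-65,62],[55,65,12]],fs([[288,192],[380,118],[175,105],[288,226]]))
for o in ([oT],[oS],[oT,oS]):
    t,r=fit(o,[600,-80,0.1]); print("tower",t,tojig(j,t),t[2]-j[2],r.round(1).tolist())
c,r=fit([(T,[[0,0,61]],ft([[140,458]])),(S,[[0,0,61]],fs([[575,242]]))],[500,100,0]);print("chim",c,tojig(j,c),r)
np.save("jig.npy",j);np.save("tow.npy",t)
E
```

```text
jig [ 5.61990548e+02 -2.21764195e+01  1.65715570e-01] 
 [[-0.9, 0.6], [-0.8, 0.9], [-1.1, -0.9], [-0.4, -1.3], [-0.6, 0.2], [-0.1, -0.1], [-1.2, -0.9], [-0.1, -1.7], [1.1, -1.8], [-0.5, -0.2], [-1.3, 0.9], [-0.6, -2.7], [0.5, -2.0], [-0.3, -1.1]]
tower [ 5.42367700e+02 -1.28344778e+02  2.67612797e-01] [ -36.86736127 -101.47696415] 0.10189722691301653 [[-0.9, -0.4], [0.2, -1.0], [0.9, 0.7], [-0.2, 0.5]]
tower [ 5.43596949e+02 -1.22058908e+02  2.50202974e-01] [-34.61804757 -95.47998107] 0.0844874033612372 [[-0.3, 0.5], [1.0, -1.3], [-0.6, -0.6], [0.1, 1.1]]
tower [ 543.05159013 -125.77636181   25.39982495] [-35.76915912 -99.05654667] 25.234109377317935 [[-1.6, -0.6], [-0.5, -1.1], [0.2, 0.6], [-0.9, 0.3], [-0.3, -0.5], [0.5, -2.5], [-1.0, -1.1], [0.1, 0.1]]
chim [419.24977658 103.72712515   0.        ] [-120.01648979  147.72499001] [[-0.78055706  0.0437904 ]
 [-0.31011604 -0.51459814]]
```

```bash
cat > go.py <<'E'
# usage: go.py jigx jigy z relyaw -> shift/turn fractions in tool axes from the measured pose
import sys,numpy as np
from scipy.spatial.transform import Rotation as R
from bench import arm
from fit import tojig
j=np.load("jig.npy"); s=arm.get_state(); p=s["position"]; r0=R.from_euler("xyz",s["tool_rot"])
print("now jig",tojig(j,p).round(1),"z",p[2].round(1),"relyaw",round(s["tool_rot"][2]-j[2],3),"gap",round(s["finger_gap"],1),"t",s["time"],"Fjig",tojig(np.r_[0,0,j[2]],s["wrist_force"]).round(1))
if len(sys.argv)>4:
    x,y,z,a=map(float,sys.argv[1:]); c,n=np.cos(j[2]),np.sin(j[2])
    q=np.array([j[0]+c*x-n*y,j[1]+n*x+c*y,z]); r=R.from_euler("xyz",[np.pi,0,j[2]+a])
    print("shift/150",(r0.inv().apply(q-p)/150).round(3),"turn/120deg",(np.degrees((r0.inv()*r).as_rotvec())/120).round(4))
E
python3 go.py -130 -99 130 0
```

```text
now jig [-370.6 -535.8] z 217.9 relyaw 0.27 gap 93.1 t 0.1 Fjig [0.  0.7]
shift/150 [ 2.323 -2.378  0.589] turn/120deg [-0.0005  0.      0.129 ]
```

```bash
python3 -m crank '[[1,-1,0,0,0,0,0.4],[1,-1,0,0,0,0,0.4],[1,-1,0,0,0,0,0.4],[1,-1,0,0,0,0,0.4],[1,-1,0,0,0,0,0.4]]' && python3 -m crank '[[1,-1,0,0,0,0,0.4],[1,-1,0,0,0,0,0.4],[1,-1,0,0,0,0,0.4],[1,-1,0,0,0,0,0.4],[1,-1,0,0,0,0,0.4]]'; python3 go.py -130 -99 130 0
```

```text
time: 0.6
position: [358.7, -409.2, 218.9]
tool_rot: [3.141, -0.001, 0.438]
wrist_force: [0.1, 0.4, -0.2]
finger_gap: 65.7
finger_force: 0.0
time: 1.1
position: [431.2, -210.2, 218.7]
tool_rot: [-3.141, -0.001, 0.439]
wrist_force: [-0.7, -0.7, 0.3]
finger_gap: 65.0
finger_force: 0.0
now jig [-160.1 -163.9] z 218.7 relyaw 0.273 gap 65.0 t 1.1 Fjig [-0.8 -0.6]
shift/150 [ 0.309 -0.362  0.592] turn/120deg [-0.0002 -0.0003  0.1303]
```

```bash
python3 -m crank '[[0.27,-0.33,0.5,0,0,0.13,0.4],[0.27,-0.33,0.5,0,0,0.13,0.4],[0.27,-0.33,0.5,0,0,0.13,0.4],[0.27,-0.33,0.5,0,0,0.13,0.4],[0.27,-0.33,0.5,0,0,0.13,0.4]]'; python3 go.py -130 -99 32 0
python3 - <<'E'
from bench import get_image
import cv2,pickle
d=get_image("wrist"); pickle.dump(d,open("w1.pkl","wb")); cv2.imwrite("pics/w1.png",d["color"][:,:,::-1])
E
```

```text
time: 1.6
position: [446.5, -152.6, 145.0]
tool_rot: [3.14, -0.001, 0.165]
wrist_force: [0.2, 0.5, -0.0]
finger_gap: 65.4
finger_force: 0.0
now jig [-135.4 -109.5] z 145.0 relyaw -0.001 gap 65.4 t 1.6 Fjig [0.2 0.5]
shift/150 [ 0.035 -0.071  0.753] turn/120deg [ 0.0005 -0.0006 -0.0005]
```

View pics/w1.png

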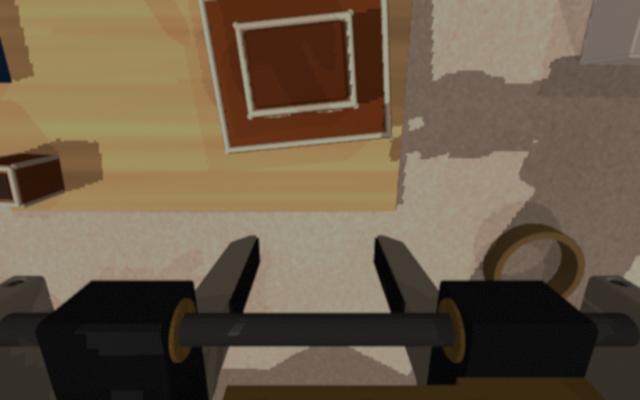

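The wrist view shows the tower's near top edge from (228, 152) to (390, 135), the board's near right corner at (397, 210), and its near edge running to (15, 208). I'll use these to check the fit.

Run:
```python
from fit import *
d=pickle.load(open("w1.pkl","rb"));j=np.load("jig.npy")
M,_=cv2.Rodrigues(d["rvec"]);t=np.ravel(d["tvec"]);C=-M.T@t
def bp(uv,z):
    v=M.T@np.linalg.inv(d["camera_matrix"])@[*uv,1]; return C+v*(z-C[2])/v[2]
for n,uv,z in [("NL",(228,152),62),("NR",(390,135),62),("boardNR",(397,210),12),("edge",(15,208),12),("upNL",(249,118),97),("upNR",(357,106),97)]:
    P=bp(uv,z);print(n,P.round(1),tojig(j,P).round(1))
```

```text
NL [477.4 -78.   62. ] [-92.6 -41.1]
NR [ 510.8 -199.    62. ] [ -79.7 -166. ]
boardNR [ 437.  -234.9   12. ] [-158.3 -189.2]
edge [377.4 135.9  12. ] [-156.   186.4]
upNL [508.9 -98.   97. ] [-64.8 -66.1]
upNR [ 527.8 -165.4   97. ] [ -57.4 -135.6]
```

```bash
python3 -m crank '[[0.02,-0.03,0.6,0,0,0,0.4],[0.02,-0.03,0.7,0,0,0,0.4],[0.02,-0.03,0.7,0,0,0,0.4],[0.02,-0.03,0.7,0,0,0,0.4]]'; python3 go.py -112 -103 32 0
```

```text
time: 2.05
position: [448.3, -147.1, 39.5]
tool_rot: [-3.141, 0.001, 0.163]
wrist_force: [-0.3, -0.8, 0.7]
finger_gap: 65.4
finger_force: 0.0
now jig [-132.7 -104.4] z 39.5 relyaw -0.002 gap 65.4 t 2.05 Fjig [-0.4 -0.7]
shift/150 [ 0.138 -0.01   0.05 ] turn/120deg [-0.0002  0.0003 -0.0011]
```

```bash
python3 -m crank '[[0.1,0,0.05,0,0,0,0.4],[0.16,0,0.05,0,0,0,0.4],[0.2,0,0.05,0,0,0,0.4],[0.24,0,0.05,0,0,0,0.4],[0.28,0,0.05,0,0,0,0.4]]'; python3 -m crank '[[0.04,0,0,0,0,0,0.4],[0.08,0,0,0,0,0,0.4],[0.12,0,0,0,0,0,0.4],[0.16,0,0,0,0,0,0.4],[0.2,0,0,0,0,0,0.4]]';python3 go.py 0 -103 32 0
```

```text
time: 2.55
position: [490.2, -139.7, 32.0]
tool_rot: [3.141, -0.0, 0.164]
wrist_force: [-2.9, -0.4, 2.4]
finger_gap: 65.1
finger_force: 1.4
time: 3.05
position: [519.8, -134.6, 31.2]
tool_rot: [3.142, 0.0, 0.163]
wrist_force: [-4.0, -1.0, 2.8]
finger_gap: 65.0
finger_force: 1.9
now jig [ -60.2 -104. ] z 31.2 relyaw -0.002 gap 65.0 t 3.05 Fjig [-4.2 -0.3]
shift/150 [ 0.401 -0.007 -0.006] turn/120deg [ 0.      0.     -0.0011]
```

Pushing gently at about 4 N. Continue.

```bash
python3 -m crank '[[0.05,0,0,0,0,0,0.4],[0.1,0,0,0,0,0,0.4],[0.15,0,0,0,0,0,0.4],[0.2,0,0,0,0,0,0.4],[0.25,0,0,0,0,0,0.4]]'; python3 -m crank '[[0.04,0,0,0,0,0,0.4],[0.07,0,0,0,0,0,0.4],[0.1,0,0,0,0,0,0.4],[0.12,0,0,0,0,0,0.4],[0.14,0,0,0,0,0,0.4]]';python3 go.py 14 -103 32 0
```

```text
time: 3.55
position: [557.0, -128.5, 31.1]
tool_rot: [-3.142, 0.0, 0.164]
wrist_force: [-4.8, -1.3, 2.6]
finger_gap: 65.3
finger_force: 2.0
time: 4.05
position: [577.2, -125.1, 31.1]
tool_rot: [-3.142, 0.0, 0.163]
wrist_force: [-3.6, -0.8, 1.4]
finger_gap: 64.9
finger_force: 1.5
now jig [  -2.  -104.1] z 31.1 relyaw -0.002 gap 64.9 t 4.05 Fjig [-3.7 -0.2]
shift/150 [ 0.106 -0.007 -0.006] turn/120deg [-0.      0.     -0.0011]
```

Run:
```python
from bench import get_image
import cv2,pickle,numpy as np
d=get_image("wrist"); pickle.dump(d,open("w2.pkl","wb"))
e=get_image("top"); pickle.dump(e,open("t2.pkl","wb"))
a=cv2.resize(e["color"][135:245,237:367],(591,500),interpolation=cv2.INTER_CUBIC)[:,:,::-1]
b=cv2.resize(d["color"],(200,125))[:,:,::-1]
a=a.copy(); out=np.zeros((500,791,3),np.uint8); out[:,:591]=a; out[:125,591:]=b; cv2.imwrite("pics/m2.png",out)
```

```text
(no output)
```

View pics/m2.png

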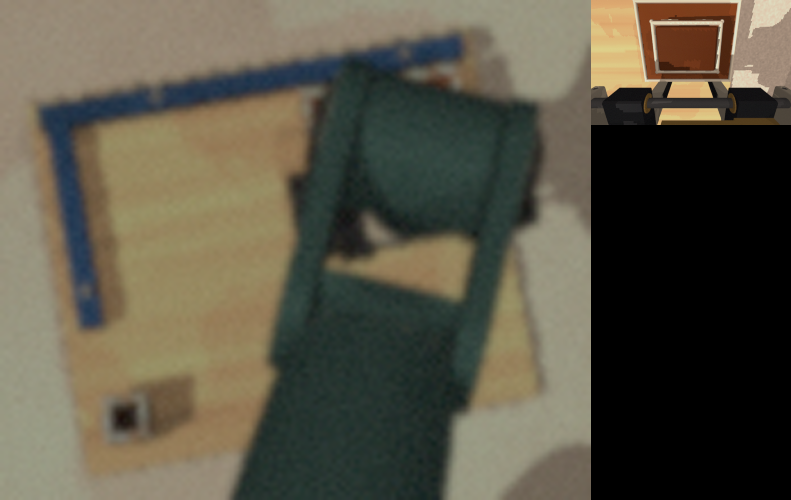

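The tower is square to the fingers and close to the far strip. I'll creep in until the force rises.

```bash
python3 -m crank '[[0.02,0,0,0,0,0,0.4],[0.035,0,0,0,0,0,0.4],[0.05,0,0,0,0,0,0.4],[0.06,0,0,0,0,0,0.4],[0.07,0,0,0,0,0,0.4]]';python3 go.py;  python3 -m crank '[[0.01,0,0,0,0,0,0.4],[0.015,0,0,0,0,0,0.4],[0.02,0,0,0,0,0,0.4]]'; python3 go.py
```

```text
time: 4.65
position: [587.5, -123.4, 31.1]
tool_rot: [-3.142, 0.0, 0.164]
wrist_force: [-1.0, -1.1, 0.2]
finger_gap: 64.8
finger_force: 0.9
now jig [   8.5 -104.1] z 31.1 relyaw -0.002 gap 64.8 t 4.65 Fjig [-1.1 -0.9]
time: 4.95
position: [589.8, -123.2, 31.1]
tool_rot: [3.142, 0.002, 0.164]
wrist_force: [-12.9, -3.3, 6.0]
finger_gap: 65.0
finger_force: 6.9
now jig [  10.7 -104.2] z 31.1 relyaw -0.002 gap 65.0 t 4.95 Fjig [-13.3  -1.1]
```

```bash
python3 -m crank '[[-0.03,0,0,0,0,0,0.4],[-0.15,0,0,0,0,0,0.4],[-0.3,0,-0.2,0,0,0,0.3],[-0.3,0,-0.5,0,0,0,0],[-0.3,0,-0.7,0,0,0,-0.15]]';python3 go.py 72 -205 130 1.5708
```

```text
time: 5.45
position: [546.0, -130.5, 139.3]
tool_rot: [3.141, -0.003, 0.163]
wrist_force: [0.5, 0.4, 0.2]
finger_gap: 49.0
finger_force: 0.0
now jig [ -33.6 -104.2] z 139.3 relyaw -0.003 gap 49.0 t 5.45 Fjig [0.6 0.3]
shift/150 [0.706 0.67  0.064] turn/120deg [ 1.400e-03 -6.000e-04 -7.512e-01]
```

```bash
python3 -m crank '[[0.35,0.67,0,0,0,-0.37,-0.15],[0.7,0.67,0,0,0,-0.37,-0.15],[0.7,0.67,0,0,0,-0.37,-0.15],[0.7,0.67,0,0,0,-0.37,-0.15],[0.7,0.67,0,0,0,-0.37,-0.15]]';python3 -m crank '[[0,0,0,0,0,-0.37,-0.15],[0,0,0,0,0,-0.37,-0.15],[0,0,0,0,0,-0.37,-0.15],[0,0,0,0,0,-0.37,-0.15],[0,0,0,0,0,-0.37,-0.15]]'; python3 go.py 72 -205 32 1.5708
python3 - <<'E'
from bench import get_image
import cv2,pickle,numpy as np
d=get_image("wrist"); pickle.dump(d,open("w3.pkl","wb")); cv2.imwrite("pics/w3.png",d["color"][:,:,::-1])
E
```

```text
time: 5.95
position: [666.7, -212.9, 134.6]
tool_rot: [-3.14, 0.0, 0.919]
wrist_force: [0.0, 1.0, 0.3]
finger_gap: 39.3
finger_force: 0.0
time: 6.45
position: [666.1, -212.3, 136.3]
tool_rot: [3.141, 0.0, 1.67]
wrist_force: [-0.6, 0.3, -0.7]
finger_gap: 39.5
finger_force: 0.0
now jig [  71.3 -204.7] z 136.3 relyaw 1.504 gap 39.5 t 6.45 Fjig [-0.5  0.4]
shift/150 [-0.001  0.004  0.695] turn/120deg [ 0.0004  0.0001 -0.0319]
```

View pics/w3.png

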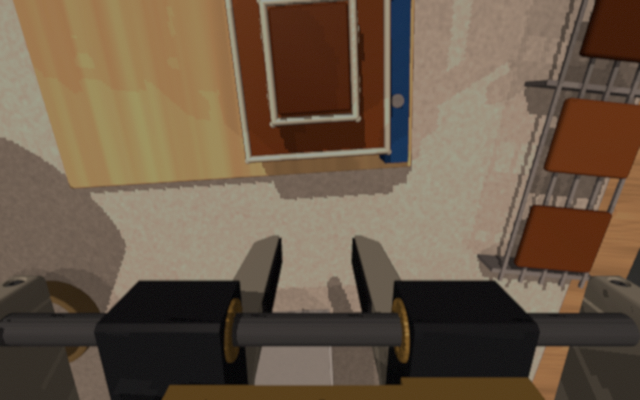

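The tower sits along the far strip with its right wall running from (248, 160) to (390, 150), and the fingers are clear of it and of the tub. I'll lower and push left.

```bash
python3 -m crank '[[0,0,0.33,0,0,-0.031,-0.15],[0,0,0.6,0,0,-0.031,-0.15],[0,0,0.69,0,0,-0.031,-0.15],[0,0,0.69,0,0,-0.031,-0.15]]'; python3 go.py -0 -0 32 1.5708; python3 -m crank '[[0.08,0,0,0,0,0,-0.15],[0.14,0,0,0,0,0,-0.15],[0.18,0,0,0,0,0,-0.15],[0.22,0,0,0,0,0,-0.15],[0.26,0,0,0,0,0,-0.15]]'; python3 go.py 73 75 32 1.5708
```

```text
time: 6.9
position: [665.2, -212.1, 31.0]
tool_rot: [-3.139, -0.001, 1.726]
wrist_force: [-0.2, -0.0, -0.4]
finger_gap: 39.6
finger_force: 0.0
now jig [  70.4 -204.3] z 31.0 relyaw 1.561 gap 39.6 t 6.9 Fjig [-0.2 -0. ]
shift/150 [ 1.357 -0.483 -0.003] turn/120deg [-0.0012 -0.0007 -0.0048]
time: 7.4
position: [660.2, -173.8, 33.8]
tool_rot: [3.14, 0.002, 1.729]
wrist_force: [0.7, -4.9, 2.6]
finger_gap: 39.3
finger_force: 2.2
now jig [  71.8 -165.7] z 33.8 relyaw 1.563 gap 39.3 t 7.4 Fjig [-0.1 -4.9]
shift/150 [ 1.605 -0.005  0.01 ] turn/120deg [ 0.0006  0.0007 -0.0038]
```

```bash
python3 -m crank '[[0.05,0,0.01,0,0,-0.003,-0.15],[0.1,0,0.01,0,0,-0.003,-0.15],[0.15,0,0.01,0,0,-0.003,-0.15],[0.2,0.002,0.01,0,0,-0.003,-0.15],[0.25,0.004,0.01,0,0,-0.003,-0.15]]'; python3 -m crank '[[0.05,0,0,0,0,0,-0.15],[0.1,0,0,0,0,0,-0.15],[0.15,0.002,0,0,0,0,-0.15],[0.2,0.004,0,0,0,0,-0.15],[0.25,0.005,0,0,0,0,-0.15]]';python3 -m crank '[[0.05,0,0,0,0,0,-0.15],[0.1,0,0,0,0,0,-0.15],[0.15,0.002,0,0,0,0,-0.15],[0.2,0.004,0,0,0,0,-0.15],[0.25,0.005,0,0,0,0,-0.15]]'; python3 go.py 73 15 32 1.568
```

```text
time: 7.9
position: [654.4, -136.1, 31.2]
tool_rot: [-3.142, 0.0, 1.735]
wrist_force: [0.5, -4.2, 2.3]
finger_gap: 39.7
finger_force: 1.8
time: 8.4
position: [648.7, -99.1, 31.0]
tool_rot: [-3.141, 0.0, 1.735]
wrist_force: [-1.1, -4.9, 2.1]
finger_gap: 39.4
finger_force: 2.5
time: 8.9
position: [643.1, -62.0, 30.8]
tool_rot: [-3.14, 0.0, 1.735]
wrist_force: [-2.7, -6.6, 2.5]
finger_gap: 39.8
finger_force: 2.4
now jig [ 73.4 -52.7] z 30.8 relyaw 1.569 gap 39.8 t 8.9 Fjig [-3.7 -6.1]
shift/150 [ 0.451 -0.004 -0.008] turn/120deg [-0.0007  0.      0.0005]
```

```bash
python3 -m crank '[[0.05,0,0,0,0,0,-0.15],[0.1,0,0,0,0,0,-0.15],[0.15,0,0,0,0,0,-0.15],[0.2,0,0,0,0,0,-0.15],[0.25,0,0,0,0,0,-0.15]]'; python3 -m crank '[[0.04,0,0,0,0,0,-0.15],[0.07,0,0,0,0,0,-0.15],[0.1,0,0,0,0,0,-0.15],[0.12,0,0,0,0,0,-0.15],[0.135,0,0,0,0,0,-0.15]]';python3 go.py 73 15 32 1.568
```

```text
time: 9.4
position: [637.0, -25.0, 30.8]
tool_rot: [-3.14, 0.0, 1.735]
wrist_force: [-1.5, -5.2, 2.5]
finger_gap: 39.9
finger_force: 2.4
time: 9.9
position: [633.7, -5.2, 30.7]
tool_rot: [-3.14, 0.0, 1.735]
wrist_force: [-2.2, -5.7, 1.3]
finger_gap: 39.5
finger_force: 2.4
now jig [73.5  5. ] z 30.7 relyaw 1.569 gap 39.5 t 9.9 Fjig [-3.1 -5.2]
shift/150 [ 0.067 -0.004 -0.008] turn/120deg [-0.0007  0.      0.0006]
```

```bash
python3 -m crank '[[0.012,0,0,0,0,0,-0.15],[0.022,0,0,0,0,0,-0.15],[0.03,0,0,0,0,0,-0.15]]'; python3 -m crank '[[0.008,0,0,0,0,0,-0.15],[0.016,0,0,0,0,0,-0.15]]'; python3 go.py 73 15 32 1.568
```

```text
time: 10.2
position: [633.0, -0.9, 30.7]
tool_rot: [-3.14, 0.0, 1.735]
wrist_force: [-3.2, -5.3, 2.1]
finger_gap: 39.9
finger_force: 2.4
time: 10.4
position: [632.6, 1.4, 30.7]
tool_rot: [-3.14, 0.0, 1.735]
wrist_force: [-2.6, -5.5, 1.8]
finger_gap: 39.6
finger_force: 2.4
now jig [73.5 11.6] z 30.7 relyaw 1.569 gap 39.6 t 10.4 Fjig [-3.5 -5. ]
shift/150 [ 0.022 -0.004 -0.009] turn/120deg [-0.0007  0.      0.0005]
```

```bash
python3 -m crank '[[0.007,0,0,0,0,0,-0.15],[0.014,0,0,0,0,0,-0.15]]'; python3 -m crank '[[0.007,0,0,0,0,0,-0.15],[0.014,0,0,0,0,0,-0.15]]'; python3 go.py
```

```text
time: 10.6
position: [632.3, 3.5, 30.8]
tool_rot: [-3.14, 0.0, 1.735]
wrist_force: [-2.1, -5.6, 1.5]
finger_gap: 39.6
finger_force: 2.4
time: 10.8
position: [631.9, 5.6, 30.8]
tool_rot: [-3.14, 0.0, 1.735]
wrist_force: [-2.2, -4.8, 1.9]
finger_gap: 39.3
finger_force: 2.4
now jig [73.5 15.8] z 30.8 relyaw 1.569 gap 39.3 t 10.8 Fjig [-3.  -4.4]
```

```bash
python3 -m crank '[[0.007,0,0,0,0,0,-0.15],[0.014,0,0,0,0,0,-0.15]]'; python3 -m crank '[[0.006,0,0,0,0,0,-0.15],[0.01,0,0,0,0,0,-0.15]]'; python3 go.py
```

```text
time: 11.0
position: [631.7, 6.9, 30.8]
tool_rot: [-3.14, 0.002, 1.735]
wrist_force: [-1.2, -17.5, 1.7]
finger_gap: 39.4
finger_force: 8.3
time: 11.2
position: [631.7, 7.0, 30.9]
tool_rot: [-3.14, 0.004, 1.735]
wrist_force: [0.6, -26.3, 2.0]
finger_gap: 39.6
finger_force: 12.7
now jig [73.5 17.3] z 30.9 relyaw 1.569 gap 39.6 t 11.2 Fjig [ -3.8 -26.1]
```

The tower is against the short strip. Next: release, back away straight, rise, and look.

```bash
python3 -m crank '[[-0.03,0,0,0,0,0,-0.15],[-0.15,0,0,0,0,0,-0.15],[-0.35,0,-0.15,0,0,0,-0.15],[-0.6,0,-0.5,0,0,0,-0.15],[-0.8,0,-0.9,0,0,0,-0.15]]'; python3 -m crank '[[-0.3,-0.3,-0.2,0,0,0,-0.15],[-0.6,-0.6,-0.4,0,0,0,-0.15],[-1,-1,-0.5,0,0,0,-0.15],[-1,-1,-0.5,0,0,0,-0.15],[-1,-1,-0.5,0,0,0,-0.15]]'; python3 -m crank '[[0,-0.3,0,0,0,0,-0.15],[0,-0.6,0,0,0,0,-0.15],[0,-0.6,0,0,0,0,-0.15],[0,-0.6,0,0,0,0,-0.15]]'
python3 - <<'E'
from bench import get_image
import cv2,pickle,numpy as np
o=[]
for n,(x0,y0) in (("top",(237,140)),("scene",(270,210))):
    d=get_image(n); pickle.dump(d,open(n+"9.pkl","wb"))
    o.append(cv2.resize(d["color"][y0:y0+100,x0:x0+66 if n=="top" else x0+100][:,:,::-1],None,fx=4.8,fy=4.8,interpolation=cv2.INTER_CUBIC))
cv2.imwrite("pics/fin.png",np.hstack(o)); print(np.hstack(o).shape)
E
```

```text
time: 11.7
position: [648.5, -96.4, 138.5]
tool_rot: [-3.139, -0.001, 1.735]
wrist_force: [1.0, 0.1, 0.1]
finger_gap: 39.3
finger_force: 0.0
time: 12.2
position: [523.6, -270.0, 214.7]
tool_rot: [3.141, 0.001, 1.733]
wrist_force: [0.1, 0.6, -0.5]
finger_gap: 39.3
finger_force: 0.0
time: 12.6
position: [436.3, -282.5, 213.8]
tool_rot: [3.141, 0.0, 1.733]
wrist_force: [0.6, 0.1, -0.9]
finger_gap: 39.4
finger_force: 0.0
(480, 797, 3)
```

View pics/fin.png

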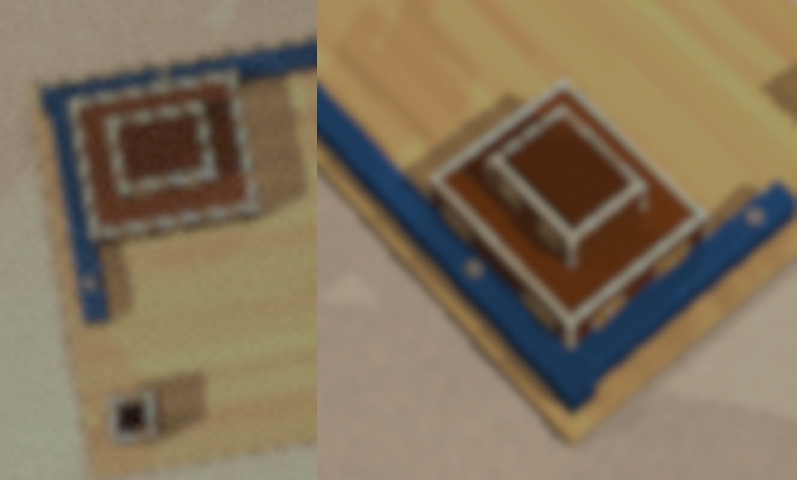

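The final view shows the tower's walls flush and parallel against both strips, its corner at about (570, 345) in the scene crop, and the chimney unmoved.

```bash
python3 -c "
from bench import arm; print(arm.job_done())"
```

```text
the job is handed in; nothing more can be done
None
```

I pushed the gingerbread tower flush into the corner of the blue strips and handed the job in at about 12.7 s. Both strip contacts showed as clear force rises, 13 N on the long strip and 26 N on the short one. The arm is clear of the tower, but the hand-in returned no verdict.

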